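# Seat the control unit's cover and hold the earth probe on its test point

## Task

The cover plate of the engine control unit sits cocked, one side held up by its press clips: press that side down until the cover lies level and flush in the housing. Then take the spring-tipped test probe out of its stand and hold it upright with its tip on the ringed test point of the cover, pressing lightly so that the sprung tip goes in about half-way; finish holding it there, without letting go. Do not shift the ignition coil lying between the control unit and the stand.

Things in the scene. Friction and masses are not known exactly. Their poses are not given: they have to be found in the camera images.
- seat (a point): Control unit: flat steel-grey cast housing, 148 x 188 x 37 mm, fixed to the bench at any yaw, fins on both short ends, black connector shroud outside its -x long side. This point is the centre of its top rim plane, 37 mm above the bench; x across its short width, y along its length, z up. The 12 mm rim surrounds a recess 5 mm deep for the cover.
- cover_mid (a point): Loose aluminium plate 120 (x) x 160 (y) x 5 mm, 0.22 kg, in the housing's recess with 2 mm play all round. This point: centre of its top face, axes as seat's, z out of the face. At first its +x long side is held 8 mm high by two clips, 48 mm from the middle line and 50 mm either way along y (tilt 0.07 rad). Seated, its top is level with the rim and this point meets seat within the play.
- raised_side (a point): Point on the cover's top face where it is to be pressed: mid-length of the raised side, 45 mm from the middle line, on the side away from the housing's black connector shroud. Stiff-sliding clips beneath give way at about 10 N pressed here (not springy), stop after 8 mm, and stay down.
- spot (a point): Test point on the cover's top face: dark ring of 22 mm outer and 16 mm inner diameter with a dark centre dot of 6 mm, all flush with the face; 30 mm from the middle line on the side opposite the raised one (towards the connector shroud), 35 mm along +y from mid-length. z out of the face.
- probe_grip (a point): Test probe, 0.12 kg, upright in its stand. This point: on its axis, half-way up the round grey handle (22 mm diameter, reaching 42 mm below and 37 mm above the point, 6 mm cap on top), 108 mm above the tip end when that is fully out, 112 mm above the bench at first; z up the probe. Below the handle: flange 30 mm wide, 6 mm thick, on the stand; steel sleeve 14 mm down to 90 mm below; brass tip.
- probe_tip (a point): The very end of the probe's brass tip, 5 mm across with a round end; it moves with the sprung tip. 4 mm above the bench while in the stand.
- plunger (a joint): How far the sprung tip is pushed in, m: 0 fully out, 0.012 at its stop. Pushing takes 0.9 N to start and 4.5 N at the stop (300 N/m); about half-way is 2.7 N.
- stand: Stand for the probe: black block 80 x 80 x 64 mm, fixed to the bench, with an upright through hole of 19 mm at its middle; origin at the centre of its underside.
- coil0_mid (a point): Ignition coil lying on the bench between the control unit and the stand, black, 170 x 36 x 34 mm; the point is about its middle. The only coil between them; others lie far off. Leave alone.
Not all that is in view belongs to the job. Leave any blue look-alike of the part that bears probe_grip alone.

How it is judged:
By the outcome, as a careful person would: the job done as asked, in the order asked, and still so for the second after the job is handed in, while the arm keeps its last pose, push and grip.
It also fails if it takes over 64 s, if anything falls off the work surface, if the arm or the gripper's body presses on something with over 40 N, if the wrist force passes 120 N, or if a joint passes its speed limit or range.

## Robot

A 7-joint arm with a two-finger parallel gripper is mounted at the origin on the work surface. World frame = base frame: x ahead of the robot, y to its left, z up, the work surface at z = 0. Lengths are in mm, angles in rad, forces in N, time in s.
With the tool pointing down it reaches from about 425 to 1025 mm from the base axis. Payload 9.4 kg.
Tool frame: the origin (TCP) lies at the very end of the fingers, on their centre line; the grasp point (between the pads) lies 19 mm behind it; z points along the fingers, y is the line along which they close (so a half turn about z gives the same grasp; the last joint's range is limited). The gripper opens to 93 mm and grips with 3 to 60 N. Pads are 15 mm wide; open, the fingers measure 128 mm over their backs; the gripper's body (75 mm by 188 mm) begins 65 mm behind the grasp point.
Start: joints at [1.229, 0.599, -0.003, 1.599, 0.002, 0.943, -0.08], TCP at [189.734, -699.732, 218.618] pointing down, gripper open.
Joint ranges: [-2.57, 2.57], [-0.35, 1.97], [-1.29, 1.29], [0.11, 2.56], [-1.05, 4.19], [0.11, 1.86], [-2.63, 2.63]. Speed limits (rad/s): [2.22, 2.22, 3.01, 3.01, 3.14, 3.14, 3.14].

## Interface

Orientations are given as a rotation vector (axis times angle).
In Python, from workcell import bot gives the robot as it stands. The module is installed in compiled form; this text tells all that it offers.
- The arm moves only by the tool move_arm, never from a script. Its argument "rows" is a list of rows, each an object of numbers: "dx", "dy", "dz": the shift along the tool's x, y, z scaled (see below); "spin": the turn about the tool's z scaled (see below). In form: [{"dx": .., "dy": .., "dz": .., "spin": ..}, ...]. A call has 1 to 12 rows; each row shifts and turns the commanded pose from where the row before left it, along the tool's axes as they then stand; what a row does not reach is not made up. The controller multiplies each number of a shift by 800 mm and each number of a turn by 6 degrees. A row lasts 1/8 s, in which the tool goes at most 62.5 mm and 10.7 degrees, less where a joint would pass 70% of its speed; a pose out of reach is approached as far as the arm can. A call with a number of a shift or a turn outside -1 to 1 is refused whole. A call with a gripper value outside its range is refused whole. "gripper" is the opening, from -1 (shut) to 1 (fully open), so that 0 is half open, set as the call begins (left out, the last holds). The fingers move at their own pace and stop on an object; the grip force is fixed at half the most. Time passes only in rows, so rows that do not move let the fingers close. It gives the time, the measured TCP pose, the force, the opening and the grip force at its end, in the units of the state.
- bot.sense(): the state, without advancing time (a new reading comes with each control period).
- bot.snapshot(name): name is "side" or "top" or "wrist"; returns a dict with "color" (384x512x3 uint8, red, green, blue), "range_z" (384x512 float32, mm along the optical axis (not along the pixel's ray), 0 where there is no reading), "fx", "fy", "cx", "cy" (pixels), "rvec" (rotation vector, rad) and "tvec" (3), from world to camera coordinates, as OpenCV has them; the wrist camera has in their place "hand_eye" (4x4, takes a point from camera to tool coordinates, whose origin is the TCP and whose axes are the flange's). Camera axes: x right, y down, z forward; pixel columns grow to the right and rows downward; lengths in mm; the calibration is good to about 2 mm. A picture is of the moment at which its call begins: read the wrist's pose just before it.
- bot.sign_off(): hands the job in; it is judged then, once.
The state is a dict: "time_s": time; "q": joint angles; "joint_vel": joint speeds; "tau": joint torques, N m; "eef_pos": TCP position; "tcp_rot": TCP orientation; "force": force on the tool from outside, world axes, zero at the start; "moment": the same for the moment, N m; "gripper_width": finger opening in mm; "grip_force": force on a finger pad.
Only numpy, scipy, OpenCV 4.12 (cv2) and the standard library are available. Lean on these libraries where they do the work, as an engineer would, in place of code of your own. Each camera call takes 0.05 s, during which the arm holds its last target. There are 200 camera calls.

## Working session

There is one attempt and no reset: what is moved stays moved. The work goes in short steps, Python scripts to look and compute and a tool call to move; the robot and the scene stay as the last step left them, time stands still between calls to the robot, and variables do not carry over. Pictures are saved under pics/ and viewed, at most 11 in all, crops included, and the job is handed in when it is done.

Besides the shell and the picture viewer there is one more tool, called in YAML: its name, and indented under it one key for each argument. move_arm: Moves the arm, as the interface text tells. Shifts and turns lie within -1 to 1; 1 stands for 800 mm of shift or 6 degrees of turn. Its arguments: {"type":"object","properties":{"rows":{"type":"array"},"gripper":{"type":"number"}},"required":["rows"]}

```bash
mkdir -p pics; cat > h.py <<'E'
import numpy as np,cv2
from scipy.spatial.transform import Rotation as R
from workcell import bot
def cam(n):
    s=bot.sense(); d=bot.snapshot(n)
    if n=="wrist":
        T=np.eye(4);T[:3,:3]=R.from_rotvec(s["tcp_rot"]).as_matrix();T[:3,3]=s["eef_pos"]
        d["T"]=T@np.array(d["hand_eye"])
    else:
        M=np.eye(4);M[:3,:3]=R.from_rotvec(np.ravel(d["rvec"])).as_matrix();M[:3,3]=np.ravel(d["tvec"])
        d["T"]=np.linalg.inv(M)
    return d
def ray(d,u,v,z):
    r=d["T"][:3,:3]@np.array([(u-d["cx"])/d["fx"],(v-d["cy"])/d["fy"],1]);o=d["T"][:3,3]
    return o+r*(z-o[2])/r[2]
def cloud(d):
    v,u=np.mgrid[:384,:512];z=d["range_z"]
    p=np.stack([(u-d["cx"])/d["fx"]*z,(v-d["cy"])/d["fy"]*z,z],-1)
    return p@d["T"][:3,:3].T+d["T"][:3,3]
def save(d,n): cv2.imwrite("pics/"+n,d["color"][...,::-1])
E
python3 - <<'E'
from h import *
import pickle
s=bot.sense();print(s)
ds={n:cam(n) for n in("top","side","wrist")}
for n in ds: print(n,ds[n]["T"].round(2).tolist(),ds[n]["fx"])
pickle.dump(ds,open("d0.pkl","wb"))
im=np.hstack([ds["top"]["color"],ds["side"]["color"]])
save(ds["top"],"top0.png");save(ds["side"],"side0.png")
print(ds["wrist"]["hand_eye"])
E
```

```text
{'time_s': 0.0, 'q': array([ 1.22929348,  0.60011791, -0.00255375,  1.60015307,  0.00180292,
        0.94290082, -0.07979237]), 'joint_vel': array([ 1.08844168e-04, -1.45269513e-03, -9.55791639e-04,  7.97584818e-05,
        2.37242326e-03, -8.49744288e-04,  3.07679071e-04]), 'tau': array([-9.21162427e-05, -7.65070152e+01,  1.49701651e+00, -2.52354670e+01,
       -5.25783270e-02,  1.67765399e-02,  1.44446753e-04]), 'eef_pos': array([ 189.60066959, -699.24502738,  217.75675189]), 'tcp_rot': array([-3.11255582e+00, -4.14653203e-01,  5.44763967e-04]), 'force': array([ 1.26320836,  0.76954317, -0.07940421]), 'moment': array([ 0.01127124, -0.03645601,  0.0466123 ]), 'grip_force': 0.0, 'gripper_width': 93.28562652018934}
top [[0.0, -0.99, 0.16, 420.24], [-1.0, -0.01, -0.0, -4.51], [0.0, -0.16, -0.99, 991.8], [0.0, 0.0, 0.0, 1.0]] 471.64979637814895
side [[-0.85, -0.3, 0.43, 50.56], [-0.52, 0.46, -0.72, 808.73], [0.02, -0.84, -0.55, 736.4], [0.0, 0.0, 0.0, 1.0]] 483.61712821306736
wrist [[0.26, -0.92, -0.28, 268.47], [-0.96, -0.25, -0.08, -677.34], [-0.0, 0.29, -0.96, 383.71], [0.0, 0.0, 0.0, 1.0]] 320.3112340170566
[[ 4.79578833e-04 -9.56489349e-01 -2.91766852e-01  8.18080200e+01]
 [ 9.99999610e-01  2.42288508e-04  8.49418869e-04 -7.86012393e-01]
 [-7.41768345e-04 -2.91767146e-01  9.56489092e-01 -1.65866378e+02]
 [ 0.00000000e+00  0.00000000e+00  0.00000000e+00  1.00000000e+00]]
```

View pics/top0.png

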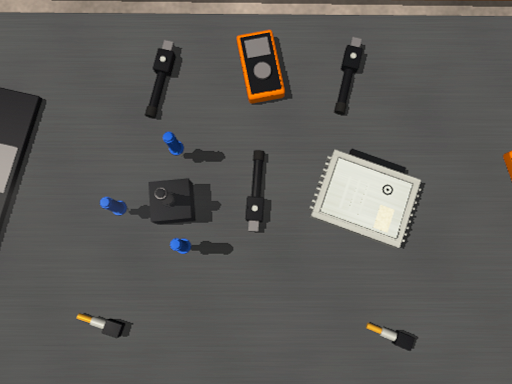

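View pics/side0.png

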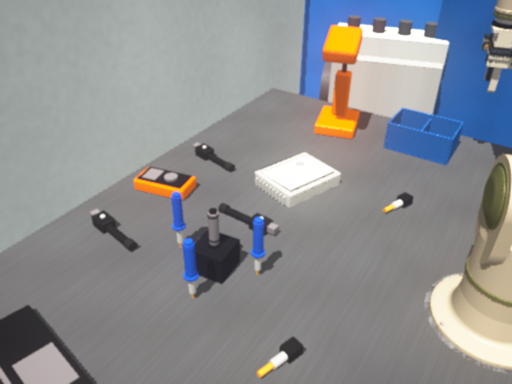

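```bash
python3 - <<'E'
from h import *
import pickle
ds=pickle.load(open("d0.pkl","rb"))
for n in("top","side"):
    d=ds[n];P=cloud(d);c=d["color"].astype(int);z=P[...,2]
    hsv=cv2.cvtColor(d["color"],cv2.COLOR_RGB2HSV)
    print(n)
    m=((c.min(-1)>130)&(z>25)&(z<60)&(P[...,0]>400)&(P[...,1]<0)&(P[...,1]>-450)).astype(np.uint8)
    k,l,st,ce=cv2.connectedComponentsWithStats(m);i=1+np.argmax(st[1:,4])
    p=P[l==i];r=cv2.minAreaRect(p[:,:2].astype(np.float32));print(" housing",r,np.median(p[:,2]),st[i])
    b=((hsv[...,0]>105)&(hsv[...,0]<125)&(hsv[...,1]>150)&(z>20)&(z<200)&(P[...,0]>300)).astype(np.uint8)
    k,l,st,ce=cv2.connectedComponentsWithStats(b)
    for i in range(1,k):
        if st[i,4]>40: p=P[l==i];t=p[p[:,2]>p[:,2].max()-8];print(" blue",p.mean(0).round(),"top",t.mean(0).round(1),p[:,2].max().round())
    m=(z>50)&(z<72)&(P[...,0]>300)&(P[...,1]>200)&(P[...,1]<420)&(c.max(-1)<70)
    p=P[m];r=cv2.minAreaRect(p[:,:2].astype(np.float32));print(" stand",r,np.median(p[:,2]))
    m=(z>80)&(z<175)&(hsv[...,1]<90)&(abs(P[...,0]-r[0][0])<60)&(abs(P[...,1]-r[0][1])<60)
    p=P[m]
    for a in range(80,175,15):
        q=p[(p[:,2]>a)&(p[:,2]<a+15)]
        if len(q):print("  probe",a,q.mean(0).round(1),len(q),np.ptp(q,axis=0).round())
    m=(z>15)&(z<40)&(abs(P[...,1]-50)<60)&(P[...,0]>350)&(P[...,0]<600)
    p=P[m]; print(" coil",cv2.minAreaRect(p[:,:2].astype(np.float32)),np.median(p[:,2]))
d=ds["top"];g=cv2.cvtColor(d["color"],cv2.COLOR_RGB2GRAY)
print("ring",ray(d,387.5,189.5,36),cloud(d)[189,387])
E
```

```text
top
 housing ((558.1515502929688, -216.85398864746094), (202.3018798828125, 152.14697265625), 70.53086853027344) 39.03365245015334 [ 310  150  110   98 6529]
 blue [648. 167. 114.] top [652.2 170.2 149.7] 154.0
 blue [528. 275. 117.] top [530.  278.6 149.6] 153.0
 blue [455. 145. 116.] top [455.4 149.9 150.5] 155.0
 stand ((543.6424560546875, 210.2891082763672), (81.09131622314453, 20.790340423583984), 0.34217551350593567) 63.59122518792992
  probe 80 [541.8 174.2  87. ] 23 [19. 16. 14.]
  probe 95 [542.8 173.5 103. ] 23 [20. 15. 14.]
  probe 110 [541.2 173.9 117.4] 18 [15. 15. 14.]
  probe 125 [542.  172.9 131.1] 21 [15. 14. 12.]
  probe 140 [545.4 178.1 150. ] 101 [21. 21. 15.]
  probe 155 [546.9 179.9 156. ] 24 [15. 15.  3.]
 coil ((544.2449951171875, 11.35184097290039), (35.86317443847656, 112.2876205444336), 86.28025817871094) 28.023712186113812
side
 housing ((565.1680297851562, -215.326904296875), (200.11688232421875, 165.9456787109375), 70.33362579345703) 36.46198918770142 [ 254  153   87   47 2183]
 blue [  728. -1800.    97.] top [  439.6 -1524.    195.5] 200.0
 blue [ 358. -617.   56.] top [ 356.8 -605.4   84.8] 89.0
 blue [648. 177. 104.] top [651.1 173.8 147.5] 152.0
 blue [454. 155. 105.] top [455.8 153.  147.4] 151.0
 blue [527. 283. 105.] top [529.4 281.9 147.5] 151.0
 stand ((541.8302612304688, 212.1795654296875), (74.99623107910156, 24.719684600830078), 1.3610986471176147) 61.443666051530954
  probe 80 [543.6 186.9  87.8] 60 [22. 18. 15.]
  probe 95 [543.9 186.2 102.9] 63 [21. 18. 15.]
  probe 110 [543.3 186.  117.5] 58 [17. 21. 14.]
  probe 125 [543.2 187.  131.8] 57 [17. 14. 15.]
  probe 140 [545.7 184.4 148.1] 95 [21. 22. 15.]
  probe 155 [546.6 183.1 155.7] 3 [11.  8.  1.]
 coil ((543.1594848632812, 13.336884498596191), (38.76811218261719, 110.1103515625), 84.71005249023438) 24.596903532030524
ring [ 573.70198253 -262.38021419   36.        ] [ 574.6540484  -261.25093222   36.51322586]
```

```bash
cat >> h.py <<'E'
def go(t,ydir=None):
    "total shift (tool axes, /800mm) to world point t, and turn units so tool y -> heading ydir deg (mod 180)"
    s=bot.sense();M=R.from_rotvec(s["tcp_rot"]).as_matrix()
    print("shift",(M.T@(np.array(t)-s["eef_pos"])/800).round(4),"min rows",np.ceil(np.linalg.norm(t-s["eef_pos"])/60))
    h=np.degrees(np.arctan2(M[1,1],M[0,1]))
    if ydir is not None: print("heading",h.round(2),"spin units",(-((ydir-h+90)%180-90)/6).round(3))
    print("z axis",M[:,2].round(4))
E
python3 -c "
from h import *
go([516,-202,180],-109.5)"
```

```text
shift [ 0.5565 -0.4932  0.048 ] min rows 10.0
heading -74.82 spin units 5.779
z axis [-4.0e-04  1.1e-03 -1.0e+00]
```

move_arm:
  rows:
    - {"dx": 0.0506, "dy": -0.0448, "dz": 0.0044}
    - {"dx": 0.0506, "dy": -0.0448, "dz": 0.0044}
    - {"dx": 0.0506, "dy": -0.0448, "dz": 0.0044}
    - {"dx": 0.0506, "dy": -0.0448, "dz": 0.0044}
    - {"dx": 0.0506, "dy": -0.0448, "dz": 0.0044}
    - {"dx": 0.0506, "dy": -0.0448, "dz": 0.0044}
    - {"dx": 0.0506, "dy": -0.0448, "dz": 0.0044}
    - {"dx": 0.0506, "dy": -0.0448, "dz": 0.0044}
    - {"dx": 0.0506, "dy": -0.0448, "dz": 0.0044}
    - {"dx": 0.0506, "dy": -0.0448, "dz": 0.0044}
    - {"dx": 0.0506, "dy": -0.0448, "dz": 0.0044}
  gripper: -1

```text
schema error: expected keys dx, dy, dz, spin
```

move_arm:
  rows:
    - {"dx": 0, "dy": 0, "dz": 0, "spin": 0.963}
    - {"dx": 0, "dy": 0, "dz": 0, "spin": 0.963}
    - {"dx": 0, "dy": 0, "dz": 0, "spin": 0.963}
    - {"dx": 0, "dy": 0, "dz": 0, "spin": 0.963}
    - {"dx": 0, "dy": 0, "dz": 0, "spin": 0.963}
    - {"dx": 0, "dy": 0, "dz": 0, "spin": 0.963}
    - {"dx": 0, "dy": 0, "dz": 0, "spin": 0}

```text
time_s: 1.02
eef_pos: [189.9, -699.5, 218.3]
tcp_rot: [-3.096, 0.53, 0.001]
force: [0.4, 0.1, 0.8]
gripper_width: 92.9
grip_force: 0.0
```

```bash
python3 - <<'E'
from h import *
d=cam("wrist");save(d,"w1.png");P=cloud(d)
import pickle;pickle.dump(d,open("w1.pkl","wb"))
c=d["color"].astype(int)
z=P[...,2]
m=((c.min(-1)>110)&(z>20)&(z<60)).astype(np.uint8)
k,l,st,ce=cv2.connectedComponentsWithStats(m);i=1+np.argmax(st[1:,4])
print(st[i],cv2.minAreaRect(P[l==i][:,:2].astype(np.float32)))
go([516,-202,60],-109.5)
E
```

```text
Traceback (most recent call last):
ValueError: attempt to get argmax of an empty sequence
```

View pics/w1.png

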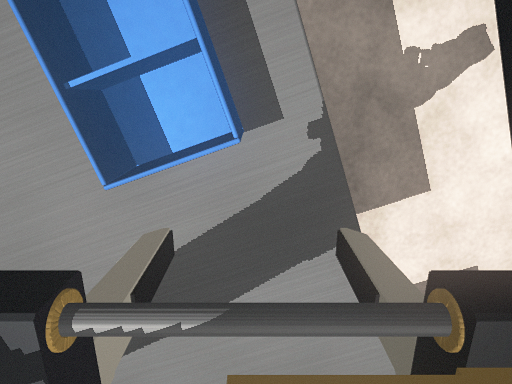

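The picture shows only the bin (about 150, 80) and the bench edge, because the shift was refused for a missing key and only the spin was carried out. I'll recompute the move from here.

```bash
python3 -c "
from h import *
go([516,-202,180],-109.5)"
```

```text
shift [ 0.1785 -0.7219  0.0481] min rows 10.0
heading -109.36 spin units 0.024
z axis [-4.e-04  4.e-04 -1.e+00]
```

move_arm:
  rows:
    - {"dx": 0.0162, "dy": -0.0656, "dz": 0.0044, "spin": 0}
    - {"dx": 0.0162, "dy": -0.0656, "dz": 0.0044, "spin": 0}
    - {"dx": 0.0162, "dy": -0.0656, "dz": 0.0044, "spin": 0}
    - {"dx": 0.0162, "dy": -0.0656, "dz": 0.0044, "spin": 0}
    - {"dx": 0.0162, "dy": -0.0656, "dz": 0.0044, "spin": 0}
    - {"dx": 0.0162, "dy": -0.0656, "dz": 0.0044, "spin": 0}
    - {"dx": 0.0162, "dy": -0.0656, "dz": 0.0044, "spin": 0}
    - {"dx": 0.0162, "dy": -0.0656, "dz": 0.0044, "spin": 0}
    - {"dx": 0.0162, "dy": -0.0656, "dz": 0.0044, "spin": 0}
    - {"dx": 0.0162, "dy": -0.0656, "dz": 0.0044, "spin": 0}
    - {"dx": 0.0162, "dy": -0.0656, "dz": 0.0044, "spin": 0}
    - {"dx": 0, "dy": 0, "dz": 0, "spin": 0}
  gripper: -1

```text
time_s: 2.58
eef_pos: [519.2, -198.6, 179.5]
tcp_rot: [-3.097, 0.517, -0.0]
force: [0.6, 0.1, -0.0]
gripper_width: 0.4
grip_force: 0.0
```

```bash
python3 - <<'E'
from h import *
d=cam("wrist");save(d,"w2.png");P=cloud(d)
import pickle;pickle.dump(d,open("w2.pkl","wb"))
c=d["color"].astype(int)
z=P[...,2]
m=((c.min(-1)>110)&(z>25)&(z<60)).astype(np.uint8)
k,l,st,ce=cv2.connectedComponentsWithStats(m);i=1+np.argmax(st[1:,4])
print(st[i],cv2.minAreaRect(P[l==i][:,:2].astype(np.float32)))
go([516,-202,60],-109.5)
E
```

```text
[  153    49   219   159 30039] ((559.4949951171875, -218.3682861328125), (204.14035034179688, 149.72177124023438), 70.41096496582031)
shift [-0.0017  0.0016  0.1496] min rows 2.0
heading -109.15 spin units 0.058
z axis [-1.e-04  4.e-04 -1.e+00]
```

View pics/w2.png

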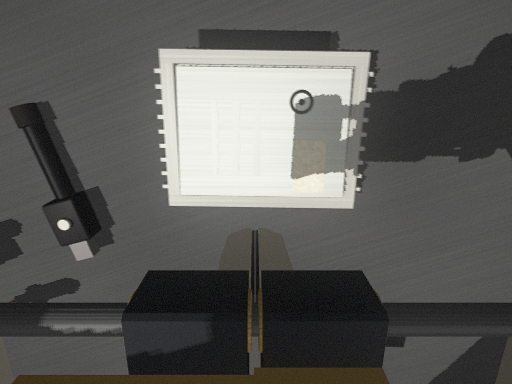

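Wrist picture: the housing is centred at about (262, 128), the ring is at (301, 102) and the closed fingertips are at about (256, 235). The measured centre agrees with the top view to 2 mm, so I'll descend to press.

```bash
python3 - <<'E'
from h import *
import pickle
d=pickle.load(open("w2.pkl","rb"));P=cloud(d)
print("ring",ray(d,301.5,101.5,36),P[102,301])
x=np.array([-.942,.335]);c=np.array([559,-217.5])
D=(P[...,:2]-c);a=D@x;b=D@np.array([-.335,-.942])
for lo in range(-70,75,10):
    m=(abs(a-lo)<3)&(abs(b)<40);print(lo,np.median(P[m][:,2]).round(1),end="; ")
go([517,-202.5,52],-109.6)
E
```

```text
ring [ 574.95513172 -262.96984602   36.        ] [ 574.93622949 -261.94758085   39.73096432]
-70 36.9; -60 36.5; -50 37.7; -40 345.4; -30 39.3; -20 40.0; -10 40.7; 0 41.5; 10 282.3; 20 287.5; 30 43.9; 40 44.6; 50 45.3; 60 45.2; 70 36.8; shift [-0.0003  0.0018  0.1596] min rows 3.0
heading -109.15 spin units 0.075
z axis [-1.e-04  4.e-04 -1.e+00]
```

move_arm:
  rows:
    - {"dx": 0, "dy": 0.0018, "dz": 0.053, "spin": 0.07}
    - {"dx": 0, "dy": 0, "dz": 0.053, "spin": 0}
    - {"dx": 0, "dy": 0, "dz": 0.053, "spin": 0}
    - {"dx": 0, "dy": 0, "dz": 0, "spin": 0}
    - {"dx": 0, "dy": 0, "dz": 0, "spin": 0}

```text
time_s: 3.25
eef_pos: [516.2, -205.7, 53.8]
tcp_rot: [3.094, -0.545, 0.001]
force: [-0.7, 0.1, 0.7]
gripper_width: 0.2
grip_force: 0.0
```

move_arm:
  rows:
    - {"dx": 0, "dy": 0, "dz": 0.0025, "spin": 0}
    - {"dx": 0, "dy": 0, "dz": 0.0025, "spin": 0}
    - {"dx": 0, "dy": 0, "dz": 0.0025, "spin": 0}
    - {"dx": 0, "dy": 0, "dz": 0.0025, "spin": 0}
    - {"dx": 0, "dy": 0, "dz": 0.0025, "spin": 0}
    - {"dx": 0, "dy": 0, "dz": 0, "spin": 0}

```text
time_s: 4.0
eef_pos: [516.4, -204.4, 42.8]
tcp_rot: [-3.094, 0.543, -0.0]
force: [-0.0, 0.5, 3.1]
gripper_width: 0.6
grip_force: 1.6
```

move_arm:
  rows:
    - {"dx": 0, "dy": 0, "dz": 0.0013, "spin": 0}
    - {"dx": 0, "dy": 0, "dz": 0.0013, "spin": 0}
    - {"dx": 0, "dy": 0, "dz": 0.0013, "spin": 0}
    - {"dx": 0, "dy": 0, "dz": 0, "spin": 0}

```text
time_s: 4.5
eef_pos: [516.2, -204.4, 39.6]
tcp_rot: [-3.094, 0.543, 0.0]
force: [-0.9, 0.3, 4.6]
gripper_width: 0.7
grip_force: 2.1
```

move_arm:
  rows:
    - {"dx": 0, "dy": 0, "dz": 0.0013, "spin": 0}
    - {"dx": 0, "dy": 0, "dz": 0.0013, "spin": 0}
    - {"dx": 0, "dy": 0, "dz": 0, "spin": 0}

```text
time_s: 4.88
eef_pos: [516.1, -204.3, 37.5]
tcp_rot: [-3.094, 0.543, 0.001]
force: [-0.7, 1.2, 4.9]
gripper_width: 0.8
grip_force: 2.2
```

move_arm:
  rows:
    - {"dx": 0, "dy": 0, "dz": 0.0013, "spin": 0}
    - {"dx": 0, "dy": 0, "dz": 0, "spin": 0}

```text
time_s: 5.12
eef_pos: [516.1, -204.3, 37.3]
tcp_rot: [-3.094, 0.543, -0.0]
force: [-3.1, 2.8, 16.8]
gripper_width: 0.0
grip_force: 8.3
```

move_arm:
  rows:
    - {"dx": 0, "dy": 0, "dz": 0.0013, "spin": 0}
    - {"dx": 0, "dy": 0, "dz": 0, "spin": 0}

```text
time_s: 5.38
eef_pos: [516.1, -204.3, 37.2]
tcp_rot: [-3.094, 0.543, -0.001]
force: [-5.8, 3.5, 30.0]
gripper_width: 0.6
grip_force: 15.0
```

move_arm:
  rows:
    - {"dx": 0, "dy": 0, "dz": -0.01, "spin": 0}
    - {"dx": 0, "dy": 0, "dz": -0.06, "spin": 0}
    - {"dx": 0, "dy": 0, "dz": -0.07, "spin": 0}
    - {"dx": 0, "dy": 0, "dz": -0.06, "spin": 0}
    - {"dx": 0, "dy": 0, "dz": 0, "spin": 0}
    - {"dx": 0, "dy": 0, "dz": 0, "spin": 0}

```text
time_s: 6.12
eef_pos: [516.0, -204.2, 194.9]
tcp_rot: [-3.094, 0.543, 0.001]
force: [0.7, -1.3, -0.9]
gripper_width: 0.5
grip_force: 0.0
```

```bash
python3 - <<'E'
from h import *
d=cam("wrist");P=cloud(d)
x=np.array([-.942,.335]);c=np.array([559,-217.5])
D=(P[...,:2]-c);a=D@x;b=D@np.array([-.335,-.942])
for lo in range(-70,75,10):
    m=(abs(a-lo)<3)&(b<50)&(b>-60)&(P[...,2]<80);print(lo,np.median(P[m][:,2]).round(1),end="; ")
save(d,"w3.png")
g=cv2.cvtColor(d["color"],cv2.COLOR_RGB2GRAY)
m=(abs(a+30)<18)&(abs(b-35)<18)&(g<60)
v,u=np.nonzero(m);print("ring px",u.mean(),v.mean(),len(u),(u.min()+u.max())/2,(v.min()+v.max())/2,"->",ray(d,u.mean(),v.mean(),37))
v,u=np.nonzero((g>110)&(P[...,2]>25)&(P[...,2]<60))
print(cv2.minAreaRect(P[v,u][:,:2].astype(np.float32)))
go([545,181,260],-40);go([545,181,260],55);print(bot.sense()["q"].round(2),bot.sense()["eef_pos"],bot.sense()["force"])
E
```

```text
-70 36.9; -60 36.3; -50 36.8; -40 36.9; -30 37.1; -20 37.0; -10 36.9; 0 36.9; 10 37.0; 20 37.0; 30 37.0; 40 36.8; 50 36.8; 60 36.2; 70 36.8; ring px 298.5 93.0 2 298.5 93.0 -> [ 577.95575552 -271.12681759   37.        ]
((565.7374877929688, -157.54544067382812), (346.339111328125, 186.48646545410156), 83.72708129882812)
shift [-0.1296 -0.4652 -0.082 ] min rows 7.0
heading -109.91 spin units -11.651
z axis [-1.7e-03  5.0e-04 -1.0e+00]
shift [-0.1296 -0.4652 -0.082 ] min rows 7.0
heading -109.91 spin units 2.516
z axis [-1.7e-03  5.0e-04 -1.0e+00]
[ 0.15  0.43  0.17  2.02 -0.11  0.7  -1.53] [ 515.6644653  -204.18301133  194.29904751] [-0.28424583  0.33809069  0.65366786]
```

View pics/w3.png

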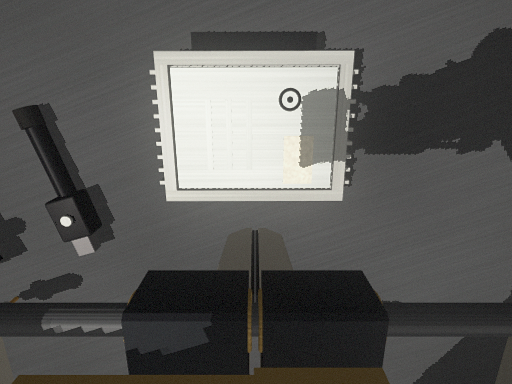

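The cover is now flush: every height reads 37 ± 0.3 mm, and the ring is at (290, 99). Next is the stand.

move_arm:
  rows:
    - {"dx": -0.0162, "dy": -0.0582, "dz": -0.0103, "spin": 0}
    - {"dx": -0.0162, "dy": -0.0582, "dz": -0.0103, "spin": 0}
    - {"dx": -0.0162, "dy": -0.0582, "dz": -0.0103, "spin": 0}
    - {"dx": -0.0162, "dy": -0.0582, "dz": -0.0103, "spin": 0}
    - {"dx": -0.0162, "dy": -0.0582, "dz": -0.0103, "spin": 0}
    - {"dx": -0.0162, "dy": -0.0582, "dz": -0.0103, "spin": 0}
    - {"dx": -0.0162, "dy": -0.0582, "dz": -0.0103, "spin": 0}
    - {"dx": -0.0162, "dy": -0.0582, "dz": -0.0103, "spin": 0}
    - {"dx": 0, "dy": 0, "dz": 0, "spin": 0}
  gripper: 0.1

```text
time_s: 7.3
eef_pos: [545.1, 185.5, 259.7]
tcp_rot: [-3.096, 0.534, 0.003]
force: [0.9, -1.4, 0.1]
gripper_width: 51.1
grip_force: 0.0
```

move_arm:
  rows:
    - {"dx": 0, "dy": 0, "dz": 0, "spin": -0.97}
    - {"dx": 0, "dy": 0, "dz": 0, "spin": -0.97}
    - {"dx": 0, "dy": 0, "dz": 0, "spin": -0.97}
    - {"dx": 0, "dy": 0, "dz": 0, "spin": -0.97}
    - {"dx": 0, "dy": 0, "dz": 0, "spin": -0.97}
    - {"dx": 0, "dy": 0, "dz": 0, "spin": -0.97}
    - {"dx": 0, "dy": 0, "dz": 0, "spin": -0.97}
    - {"dx": 0, "dy": 0, "dz": 0, "spin": -0.97}
    - {"dx": 0, "dy": 0, "dz": 0, "spin": -0.97}
    - {"dx": 0, "dy": 0, "dz": 0, "spin": -0.97}
    - {"dx": 0, "dy": 0, "dz": 0, "spin": -0.97}
    - {"dx": 0, "dy": 0, "dz": 0, "spin": -0.97}

```text
time_s: 8.8
eef_pos: [545.2, 179.5, 259.5]
tcp_rot: [-2.847, -1.329, 0.005]
force: [0.7, -0.5, -0.3]
gripper_width: 51.3
grip_force: 0.0
```

move_arm:
  rows:
    - {"dx": 0, "dy": 0, "dz": 0, "spin": 0}
    - {"dx": 0, "dy": 0, "dz": 0, "spin": 0}

```text
time_s: 9.05
eef_pos: [545.5, 180.3, 260.4]
tcp_rot: [-2.85, -1.322, 0.002]
force: [0.3, 0.6, 0.3]
gripper_width: 51.4
grip_force: 0.0
```

```bash
python3 - <<'E'
from h import *
d=cam("wrist");P=cloud(d);save(d,"w4.png")
z=P[...,2];r=np.hypot(P[...,0]-545,P[...,1]-181)
for a in range(72,165,10):
    m=(z>a)&(z<a+10)&(r<45);p=P[m]
    if len(p)>5:print(a,p.mean(0).round(1),len(p),((p.max(0)+p.min(0))/2).round(1),np.ptp(p,axis=0).round())
m=(z>150)&(z<158)&(r<30);(v,u)=np.nonzero(m);print("cap px",u.mean(),v.mean(),ray(d,u.mean(),v.mean(),155))
go([545,181,93],-40);s=bot.sense();print(s["q"].round(2),s["eef_pos"],s["gripper_width"])
E
```

```text
72 [553.9 185.6  79.1] 33 [550.4 181.8  77.1] [20. 17. 10.]
82 [554.6 185.6  86.3] 40 [552.  182.4  86.8] [16. 16. 10.]
92 [554.9 185.4  96.9] 37 [552.  182.3  96.8] [16. 15.  9.]
102 [554.1 186.  106.9] 42 [551.4 182.9 106.8] [17. 14. 10.]
112 [554.1 185.9 117. ] 47 [551.5 182.3 116.9] [17. 15. 10.]
122 [554.6 185.8 127.3] 53 [551.6 182.6 127. ] [17. 15. 10.]
132 [554.5 186.  137.4] 38 [551.2 183.  137.2] [18. 14.  9.]
142 [551.8 182.6 147.6] 204 [549.3 179.3 147. ] [22. 22. 10.]
152 [549.3 179.4 154.7] 275 [549.4 179.2 154.2] [16. 16.  4.]
cap px 258.9689655172414 187.1 [549.56123487 179.69492518 155.        ]
shift [ 2.000e-04 -8.000e-04  2.096e-01] min rows 3.0
heading -40.2 spin units -0.034
z axis [-1.1e-03 -5.0e-04 -1.0e+00]
[-0.3   0.38 -0.16  1.9   0.08  0.88 -1.2 ] [545.54486906 180.53507351 260.675689  ] 50.942003620055786
```

View pics/w4.png

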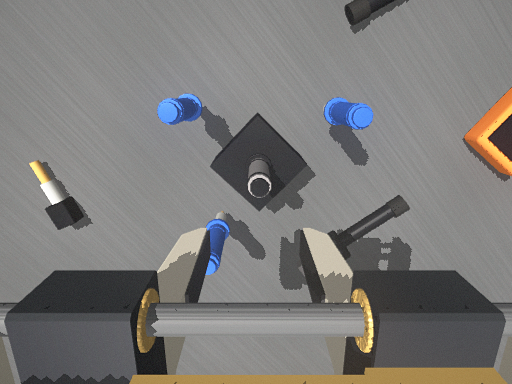

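Picture: the probe cap is at (259, 187), the blue decoys are clear of the finger path, and the stand is beneath. I'll descend.

move_arm:
  rows:
    - {"dx": 0.0019, "dy": 0.0041, "dz": 0.04, "spin": 0}
    - {"dx": 0, "dy": 0, "dz": 0.05, "spin": 0}
    - {"dx": 0, "dy": 0, "dz": 0.05, "spin": 0}
    - {"dx": 0, "dy": 0, "dz": 0.04, "spin": 0}
    - {"dx": 0, "dy": 0, "dz": 0.029, "spin": 0}
    - {"dx": 0, "dy": 0, "dz": 0, "spin": 0}
    - {"dx": 0, "dy": 0, "dz": 0, "spin": 0}

```text
time_s: 9.98
eef_pos: [549.6, 180.2, 94.8]
tcp_rot: [2.848, 1.325, 0.001]
force: [0.2, 1.0, 0.1]
gripper_width: 51.2
grip_force: 0.0
```

move_arm:
  rows:
    - {"dx": 0, "dy": 0, "dz": 0, "spin": 0}
    - {"dx": 0, "dy": 0, "dz": 0, "spin": 0}
    - {"dx": 0, "dy": 0, "dz": 0, "spin": 0}
    - {"dx": 0, "dy": 0, "dz": 0, "spin": 0}
    - {"dx": 0, "dy": 0, "dz": 0, "spin": 0}
    - {"dx": 0, "dy": 0, "dz": 0, "spin": 0}
  gripper: -1

```text
time_s: 10.72
eef_pos: [549.4, 180.1, 94.4]
tcp_rot: [2.848, 1.326, 0.001]
force: [-0.2, -1.5, 5.1]
gripper_width: 22.1
grip_force: 30.0
```

```bash
python3 - <<'E'
from h import *
s=bot.sense();print(s)
E
```

```text
{'time_s': 10.725, 'q': array([-0.32966474,  0.59357361, -0.1244346 ,  2.03816173,  0.14106027,
        0.51729773, -1.25527568]), 'joint_vel': array([-8.11726367e-04,  1.09244319e-03, -3.50650901e-04, -4.03856700e-04,
       -7.03875331e-04, -7.58177642e-04,  6.61181675e-05]), 'tau': array([-2.67065987e-01, -6.31222200e+01, -6.04598522e-01, -1.46674874e+01,
       -6.83866488e-02, -3.28041343e-01,  2.86620991e-03]), 'eef_pos': array([549.39147496, 180.09471215,  94.40722489]), 'tcp_rot': array([2.84807336e+00, 1.32566824e+00, 6.77810030e-04]), 'force': array([-0.16773847, -1.48958836,  5.13261222]), 'moment': array([-0.21841692,  0.06721185, -0.01095372]), 'grip_force': 30.000769793987274, 'gripper_width': 22.10622178086585}
```

move_arm:
  rows:
    - {"dx": 0, "dy": 0, "dz": -0.01, "spin": 0}
    - {"dx": 0, "dy": 0, "dz": -0.02, "spin": 0}
    - {"dx": 0, "dy": 0, "dz": -0.03, "spin": 0}
    - {"dx": 0, "dy": 0, "dz": -0.04, "spin": 0}
    - {"dx": 0, "dy": 0, "dz": -0.04, "spin": 0}
    - {"dx": 0, "dy": 0, "dz": -0.03, "spin": 0}
    - {"dx": 0, "dy": 0, "dz": -0.02, "spin": 0}
    - {"dx": 0, "dy": 0, "dz": 0, "spin": 0}
    - {"dx": 0, "dy": 0, "dz": 0, "spin": 0}

```text
time_s: 11.85
eef_pos: [548.7, 179.9, 245.4]
tcp_rot: [-2.848, -1.326, 0.002]
force: [-0.7, -0.1, -1.4]
gripper_width: 21.8
grip_force: 30.0
```

```bash
python3 - <<'E'
from h import *
import pickle
s=bot.sense();print(s["eef_pos"],s["force"],s["moment"],s["gripper_width"],s["q"].round(2))
d=cam("side");pickle.dump(d,open("s5.pkl","wb"))
im=cv2.resize(d["color"][120:300,130:310],None,fx=3,fy=3,interpolation=cv2.INTER_CUBIC);cv2.imwrite("pics/s5.png",im[...,::-1])
# expected tip pixel
t=np.array([s["eef_pos"][0],s["eef_pos"][1],s["eef_pos"][2]-90.4,1]);p=(np.linalg.inv(d["T"])@t)[:3]
print("tip exp px",d["fx"]*p[0]/p[2]+d["cx"],d["fy"]*p[1]/p[2]+d["cy"])
w=pickle.load(open("w2.pkl","rb"))
print("spot from centre", 559+30*.942-35*.335,-217.5-30*.335-35*.942)
go([575,-261.5,205],-40)
E
```

```text
[548.69906921 179.87268064 245.38511282] [-0.72439305 -0.05694952 -1.40174364] [-0.05934575 -0.01043441  0.00115135] 21.796319153411364 [-0.3   0.4  -0.16  1.91  0.08  0.85 -1.2 ]
tip exp px 212.13617611719994 209.17941679837935
spot from centre 575.535 -260.52
shift [-0.4009  0.3804  0.0505] min rows 8.0
heading -40.07 spin units -0.012
z axis [-1.7e-03 -6.0e-04 -1.0e+00]
```

View pics/s5.png

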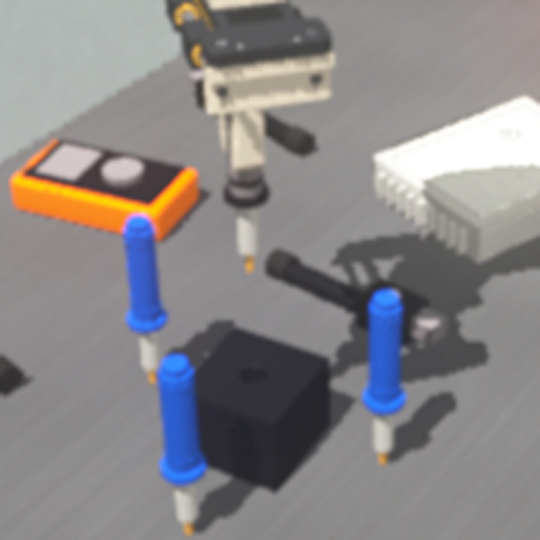

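Crop: the probe is held upright, with its tip at crop (249, 268), which is image (213, 209) and matches the prediction (212, 209). The stand is empty and the decoys are untouched.

move_arm:
  rows:
    - {"dx": -0.0445, "dy": 0.0423, "dz": 0.0056, "spin": 0}
    - {"dx": -0.0445, "dy": 0.0423, "dz": 0.0056, "spin": 0}
    - {"dx": -0.0445, "dy": 0.0423, "dz": 0.0056, "spin": 0}
    - {"dx": -0.0445, "dy": 0.0423, "dz": 0.0056, "spin": 0}
    - {"dx": -0.0445, "dy": 0.0423, "dz": 0.0056, "spin": 0}
    - {"dx": -0.0445, "dy": 0.0423, "dz": 0.0056, "spin": 0}
    - {"dx": -0.0445, "dy": 0.0423, "dz": 0.0056, "spin": 0}
    - {"dx": -0.0445, "dy": 0.0423, "dz": 0.0056, "spin": 0}
    - {"dx": -0.0445, "dy": 0.0423, "dz": 0.0056, "spin": 0}
    - {"dx": 0, "dy": 0, "dz": 0, "spin": 0}
    - {"dx": 0, "dy": 0, "dz": 0, "spin": 0}

```text
time_s: 13.28
eef_pos: [575.6, -260.3, 204.7]
tcp_rot: [-2.846, -1.325, 0.001]
force: [-0.0, 1.2, -0.9]
gripper_width: 21.8
grip_force: 30.0
```

```bash
python3 - <<'E'
from h import *
import pickle
s=bot.sense();print(s["eef_pos"],s["force"],s["q"].round(2))
d=cam("wrist");t=cam("top");e=cam("side");pickle.dump((d,t,e),open("c6.pkl","wb"))
im=np.hstack([cv2.resize(d["color"],(512,384)),cv2.resize(e["color"][100:220,230:350],(288,384-96),interpolation=cv2.INTER_CUBIC)[:,:].repeat(1,0) if 0 else cv2.resize(e["color"][120:216,256:328],(288,384),interpolation=cv2.INTER_CUBIC)])
cv2.imwrite("pics/c6.png",im[...,::-1])
E
```

```text
[ 575.60213972 -260.3182753   204.73112489] [-0.02225182  1.23585419 -0.89454702] [ 0.41  0.5  -0.1   1.83  0.07  0.81 -0.43]
```

View pics/c6.png

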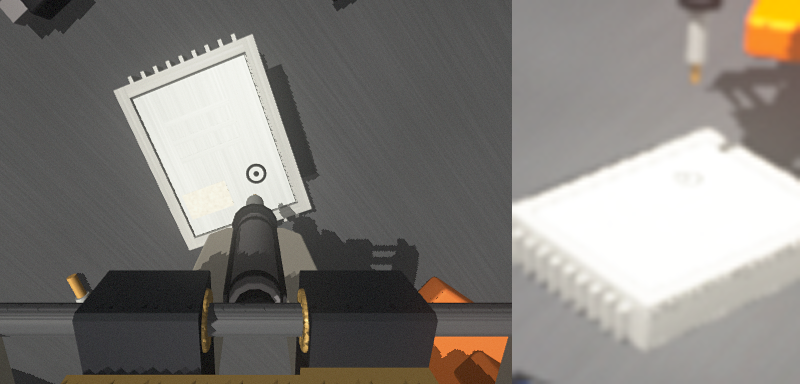

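Wrist picture: the ring is at (256, 173.5), with the probe just below it at u ≈ 254. In the side crop the tip is at image (301.7, 140.5) and the ring at (300.2, 164.5).

```bash
python3 - <<'E'
from h import *
import pickle
d,t,e=pickle.load(open("c6.pkl","rb"))
s=bot.sense();tcp=s["eef_pos"];M=R.from_rotvec(s["tcp_rot"]).as_matrix()
tip=tcp+M[:,2]*90.4;print("tip model",tip)
g=cv2.cvtColor(d["color"],cv2.COLOR_RGB2GRAY)[158:190,240:272]
m=(g<110).astype(np.uint8);k,l,st,ce=cv2.connectedComponentsWithStats(m)
for i in range(1,k):
    if 5<st[i,4]<300:
        x,y=st[i,0]+(st[i,2]-1)/2+240,st[i,1]+(st[i,3]-1)/2+158
        print(st[i],ce[i]+[240,158],"bbox c",x,y,ray(d,x,y,37))
print("ring top?",ray(e,300.2,164.5,37),"side tip at model z",ray(e,301.7,140.5,tip[2]))
def proj(c,p):
    q=(np.linalg.inv(c["T"])@np.append(p,1))[:3];return c["fx"]*q[0]/q[2]+c["cx"],c["fy"]*q[1]/q[2]+c["cy"]
print("tip proj side",proj(e,tip),"wrist",proj(d,tip))
go([tcp[0],tcp[1],tcp[2]])
E
```

```text
tip model [ 576.14460921 -259.32760608  115.21554676]
[  6   6  20  19 112] [255.86607143 172.89285714] bbox c 255.5 173.0 [ 575.69481229 -260.78087618   37.        ]
[14 13  5  5 18] [255.88888889 173.27777778] bbox c 256.0 173.0 [ 576.10497748 -261.12539647   37.        ]
ring top? [ 570.80794211 -256.93604133   37.        ] side tip at model z [ 570.06989689 -254.09954403  115.21554676]
tip proj side (np.float64(300.64169331670723), np.float64(139.18131684114923)) wrist (np.float64(254.95634159009245), np.float64(193.86647787194997))
shift [0. 0. 0.] min rows 0.0
z axis [-4.e-04  8.e-04 -1.e+00]
```

move_arm:
  rows:
    - {"dx": -0.0019, "dy": 0.0016, "dz": 0.015, "spin": 0}
    - {"dx": 0, "dy": 0, "dz": 0.025, "spin": 0}
    - {"dx": 0, "dy": 0, "dz": 0.025, "spin": 0}
    - {"dx": 0, "dy": 0, "dz": 0.02, "spin": 0}
    - {"dx": 0, "dy": 0, "dz": 0, "spin": 0}
    - {"dx": 0, "dy": 0, "dz": 0, "spin": 0}

```text
time_s: 14.18
eef_pos: [576.3, -263.2, 138.1]
tcp_rot: [2.848, 1.326, 0.0]
force: [-0.7, 0.5, -0.5]
gripper_width: 21.6
grip_force: 30.0
```

```bash
python3 - <<'E'
from h import *
import pickle
s=bot.sense();tcp=s["eef_pos"];M=R.from_rotvec(s["tcp_rot"]).as_matrix()
print(tcp,tcp+M[:,2]*90.4,s["force"])
d=cam("wrist");e=cam("side");t=cam("top");pickle.dump((d,e,t),open("c7.pkl","wb"))
a=cv2.resize(d["color"][140:220,215:295],(400,400),interpolation=cv2.INTER_CUBIC)
b=cv2.resize(e["color"][125:185,270:330],(400,400),interpolation=cv2.INTER_CUBIC)
cv2.imwrite("pics/c7.png",np.hstack([a,b])[...,::-1])
E
```

```text
[ 576.26198739 -263.15355728  138.11436095] [ 576.29724399 -263.16862162   47.71436908] [-0.7047929   0.49733848 -0.54443223]
```

View pics/c7.png

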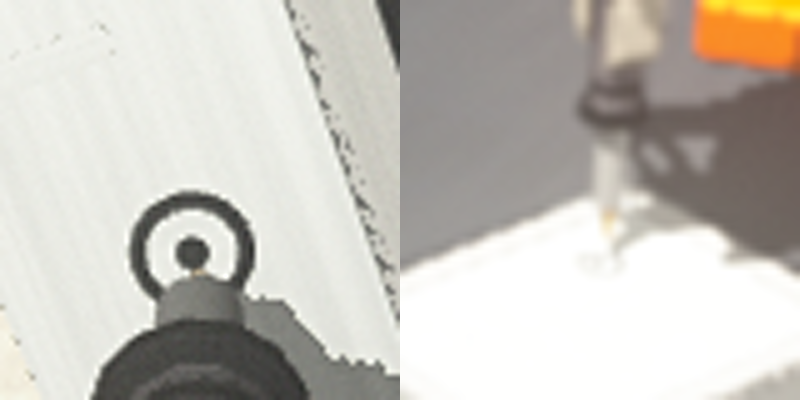

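Wrist crop: the dot is at (192, 252), which is px (253.3, 190), and the tip shows just below it at u ≈ 254.4. Side crop: the tip is at px (301, 159.8), just above the ring at (300.7, 164).

```bash
python3 - <<'E'
from h import *
import pickle
d,e,t=pickle.load(open("c7.pkl","rb"))
g=cv2.cvtColor(d["color"],cv2.COLOR_RGB2GRAY)[180:200,245:262]
k,l,st,ce=cv2.connectedComponentsWithStats((g<110).astype(np.uint8));
for i in range(1,k):print(st[i],ce[i]+[245,180])
H=np.array(d["hand_eye"])
def rt(u,v,z):
    r=H[:3,:3]@np.array([(u-d["cx"])/d["fx"],(v-d["cy"])/d["fy"],1]);o=H[:3,3];return o+r*(z-o[2])/r[2]
zt=138.1-37
for uv in((253.3,190),(253.3,189.5)):print("dot in tool",rt(*uv,zt))
print("tip px at u254.3 in tool",rt(254.3,194,90.4))
def proj(p):
    q=np.linalg.inv(H)@np.append(p,1);return d["fx"]*q[0]/q[2]+d["cx"],d["fy"]*q[1]/q[2]+d["cy"]
print("model tip px",proj([0,0,90.4]),"0,0 on plane",proj([0,0,zt]))
a=ray(e,301,159.8,47.7);b=ray(e,300.7,164,37);print("side tip,ring",a,b,"need",b-a)
E
```

```text
[ 0  0 17  6 43] [253.30232558 181.41860465]
[ 6  8  6  6 28] [253.14285714 190.21428571]
[11 15  6  5 16] [259.5 197. ]
[ 0 16  3  4  7] [245.71428571 197.57142857]
dot in tool [  0.96452615  -1.45219376 101.1       ]
dot in tool [  1.41968162  -1.45186096 101.1       ]
tip px at u254.3 in tool [ 0.71254278 -0.58350026 90.4       ]
model tip px (np.float64(254.994335085607), np.float64(194.80826034184565)) 0,0 on plane (np.float64(254.96592323397923), np.float64(191.05814874274165))
side tip,ring [ 573.28795517 -265.00895363   47.7       ] [ 570.93408217 -260.18865519   37.        ] need [ -2.353873     4.82029844 -10.7       ]
```

move_arm:
  rows:
    - {"dx": 0.0011, "dy": -0.0019, "dz": 0.003, "spin": 0}
    - {"dx": 0, "dy": 0, "dz": 0.004, "spin": 0}
    - {"dx": 0, "dy": 0, "dz": 0.003, "spin": 0}
    - {"dx": 0, "dy": 0, "dz": 0, "spin": 0}
    - {"dx": 0, "dy": 0, "dz": 0, "spin": 0}

```text
time_s: 14.95
eef_pos: [575.4, -261.5, 129.8]
tcp_rot: [-2.848, -1.326, 0.0]
force: [0.2, -0.2, -1.5]
gripper_width: 21.8
grip_force: 30.0
```

```bash
python3 - <<'E'
from h import *
import pickle
F=[];Z=[]
for i in range(6):
    d=cam("wrist");s=bot.sense();F.append(s["force"]);Z.append(s["eef_pos"])
print(np.mean(F,0),np.std(F,0),np.mean(Z,0),np.std(Z,0))
e=cam("side");pickle.dump((d,e),open("c8.pkl","wb"))
a=cv2.resize(d["color"][160:220,225:285],(400,400),interpolation=cv2.INTER_CUBIC)
b=cv2.resize(e["color"][140:180,280:320],(400,400),interpolation=cv2.INTER_CUBIC)
cv2.imwrite("pics/c8.png",np.hstack([a,b])[...,::-1])
E
```

```text
[ 0.14944404 -0.16020069 -1.46350564] [0.23661986 0.26889342 0.19828811] [ 575.39990938 -261.52646862  129.85990049] [0.01758781 0.01560457 0.02449768]
```

View pics/c8.png

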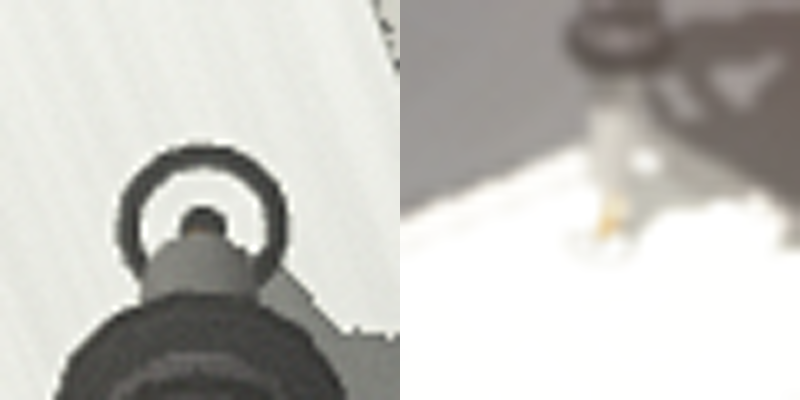

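Wrist crop: the dot at (203, 220) is centred on the sleeve axis. In the side crop the tip is over the ring. The free-air force baseline is −1.46 N.

move_arm:
  rows:
    - {"dx": 0, "dy": 0, "dz": 0.002, "spin": 0}
    - {"dx": 0, "dy": 0, "dz": 0.002, "spin": 0}
    - {"dx": 0, "dy": 0, "dz": 0.001, "spin": 0}
    - {"dx": 0, "dy": 0, "dz": 0, "spin": 0}
    - {"dx": 0, "dy": 0, "dz": 0, "spin": 0}

```text
time_s: 15.92
eef_pos: [575.4, -261.5, 125.9]
tcp_rot: [2.848, 1.326, 0.0]
force: [0.3, 0.0, 0.3]
gripper_width: 21.7
grip_force: 30.0
```

```bash
cat > f.py <<'E'
from h import *
F=[];Z=[]
for i in range(8):
    d=cam("wrist");s=bot.sense();F.append(s["force"]);Z.append(s["eef_pos"])
print(np.mean(F,0)+[0,0,1.46],np.mean(Z,0),s["time_s"])
E
python3 f.py
```

```text
[-0.33736771  0.06246871  1.85874214] [ 575.38235644 -261.49214968  125.84423206] 16.325
```

move_arm:
  rows:
    - {"dx": 0, "dy": 0, "dz": 0.002, "spin": 0}
    - {"dx": 0, "dy": 0, "dz": 0.002, "spin": 0}
    - {"dx": 0, "dy": 0, "dz": 0, "spin": 0}
    - {"dx": 0, "dy": 0, "dz": 0, "spin": 0}

```text
time_s: 16.82
eef_pos: [575.4, -261.5, 122.6]
tcp_rot: [2.848, 1.326, -0.0]
force: [-0.3, 0.1, 1.6]
gripper_width: 21.7
grip_force: 30.0
```

```bash
python3 f.py
```

```text
[ 0.24623036 -0.02638774  2.19368214] [ 575.38956899 -261.49457792  122.64448875] 17.225
```

move_arm:
  rows:
    - {"dx": 0, "dy": 0, "dz": 0.0016, "spin": 0}
    - {"dx": 0, "dy": 0, "dz": 0, "spin": 0}
    - {"dx": 0, "dy": 0, "dz": 0, "spin": 0}

```text
time_s: 17.6
eef_pos: [575.4, -261.5, 121.3]
tcp_rot: [2.848, 1.326, 0.0]
force: [0.3, -0.4, 2.1]
gripper_width: 21.6
grip_force: 30.0
```

```bash
python3 f.py; python3 f.py; python3 - <<'E'
from h import *
d=cam("wrist");e=cam("side")
a=cv2.resize(d["color"][160:220,225:285],(400,400),interpolation=cv2.INTER_CUBIC)
b=cv2.resize(e["color"][120:190,265:335],(400,400),interpolation=cv2.INTER_CUBIC)
cv2.imwrite("pics/c9.png",np.hstack([a,b])[...,::-1])
P=cloud(d)
D=P[...,:2]-np.array([559,-217.5]);a=D@np.array([-.942,.335]);b=D@np.array([-.335,-.942])
for lo in(-45,-10,20,45,66):
    m=(abs(a-lo)<4)&(abs(b)<50)&(P[...,2]<60)&(P[...,2]>20);print(lo,np.median(P[m][:,2]).round(1),m.sum())
E
```

```text
[0.19804511 0.11292953 2.64428197] [ 575.38553489 -261.50097471  121.34055232] 18.0
[ 0.08200012 -0.23816411  2.71082381] [ 575.37830246 -261.48140926  121.33124719] 18.4
-45 36.9 1288
-10 36.9 1179
20 36.9 1189
45 36.8 1151
66 36.6 1226
```

View pics/c9.png

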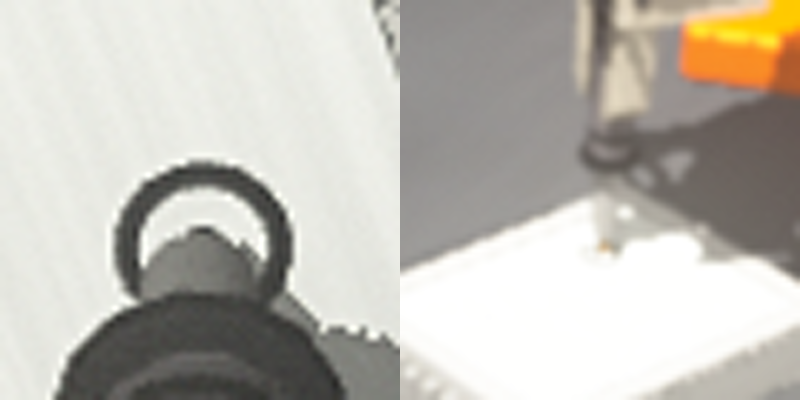

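The probe is upright and centred: ring at crop (203, 245), sleeve axis at u ≈ 200. The push is 2.7 N, the compression from height is about 6 mm, and the cover is still level.

```bash
python3 -c "
from workcell import bot
print(bot.sign_off())"
```

```text
the job is handed in; nothing more can be done
None
```

I pressed the cover level and flush, then took the probe from its stand; the arm is holding it upright on the ringed test point at about 2.7 N (tip about half-way in), the coil was not touched, and the job is handed in.

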